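# Fit the thick drum to the spindle sander and set its dust damper

### The arm

A 6-joint arm with a two-finger parallel gripper is mounted at the origin on the work surface. World frame = base frame: x ahead of the robot, y to its left, z up, the work surface at z = 0. Lengths are in m, angles in rad, forces in N, time in s.
With the tool pointing down it reaches from about 0.25 to 0.85 m from the base axis. Payload 12.5 kg.
Tool frame: the origin (TCP) lies midway between the tips of the shut fingers; the grasp point (between the pads) lies manip.hold_point_z behind it (manip.hold_point_z is the distance from the TCP to the grasp point, in m); z points along the fingers, y is the line along which they close (so a half turn about z gives the same grasp; the last joint's range is limited). The gripper opens to 93 mm and grips with 3 to 60 N. Pads are 15 mm wide; open, the fingers measure 128 mm over their backs; the gripper's body (75 mm by 188 mm) begins 65 mm behind the grasp point.
Start: joints at [1.254, 0.351, 1.652, -0, 1.139, -0.085], TCP at [0.126, 0.535, 0.219] pointing down, gripper open.
Joint ranges: [-2.75, 2.75], [-0.79, 2.1], [0.01, 2.65], [-1.57, 4.71], [0.07, 3.14], [-2.87, 2.87]. Speed limits (rad/s): [2.22, 2.22, 2.79, 3.14, 3.14, 3.14].

### API

Orientations are given as a unit quaternion [w, x, y, z].
In Python, from station import sensors, optics, order, manip gives the robot as it stands.
- The arm moves only by the tool carry_out, never from a script. Its argument "increments" is a list of rows, each a list of 5 numbers: the shift along the world's x, y, z normalised to -1 to 1, where 1 is 40 mm, then the turn about the world's z normalised to -1 to 1, where 1 is 8 degrees, then the finger opening in mm, from 0 to 93. In form: [[x, y, z, twist, jaw], ...]. A call has exactly 5 rows; each row shifts and turns the commanded pose from where the row before left it; what a row does not reach is not made up. A row lasts 1/10 s, in which the tool goes at most 50 mm and 8.59 degrees, less where a joint would pass 70% of its speed; a pose out of reach is approached as far as the arm can. A call with a number of a shift or a turn outside -1 to 1 is refused whole. A call with a gripper value outside its range is refused whole. The fingers move at their own pace and stop on an object; "newtons" is the grip in N (left out, the last holds). Time passes only in rows, so rows that do not move let the fingers close, or fill a call up. It gives the time, the measured TCP pose, the force, the opening and the grip force at its end, in the units of the state.
- sensors.get_state(): the state, without advancing time (a new reading comes with each control period).
- optics.get_image(name): name is "scene" or "side" or "wrist"; returns a dict with "color" (384x512x3 uint8, red, green, blue), "range_z" (384x512 float32, m along the optical axis (not along the pixel's ray), 0 where there is no reading), "vertical_fov" (degrees; the focal length in pixels is half the picture's height over the tangent of half this angle, whatever the lens; pixels are square), "cx", "cy" (the principal point, pixels), "k1" (the pictures are not rectified: a ray, as slopes to the right and down, at radius r is drawn at 1 + k1 r^2 times it, then the intrinsics apply), "origin" and "orientation" of the camera in the world. Camera axes: x right, y up, looking along -z (the intrinsics and any distortion apply to the point x, -y, -z); pixel columns grow to the right and rows downward; lengths in m; the calibration is good to about 2 mm. A picture is of the moment at which its call begins.
- order.close_job(): hands the job in; it is judged then, once.
The state is a dict: "time": time; "joints": joint angles; "qd": joint speeds; "effort": joint torques, N m; "tool_pos": TCP position; "tool_rot": TCP orientation; "wrist_force": force on the tool from outside, world axes, zero at the start; "moment": the same for the moment, N m; "grip_width": finger opening in m; "gripper_force": force on a finger pad.
Only numpy, scipy, OpenCV 4.12 (cv2) and the standard library are available. Lean on these libraries where they do the work, as an engineer would, in place of code of your own. Each camera call takes 0.05 s, during which the arm holds its last target. There are 200 camera calls.

### The job

Set up the spindle sander for the wide curves: take the thickest of the three sanding drums out of the rack and lower its tapered shank into the sander's spindle, the flange's notches over the two drive dogs, until the flange sits fully home on the spindle nose. Also set the damper in the sander's dust pipe half open, its lever at 45 degrees, midway between across the pipe and along the pipe, because the belt sander shares the extractor. Lower the drum in, do not let it fall, and leave the other two drums standing in the rack.

Things in the scene. Friction and masses are not known exactly. Their poses are not given: they have to be found in the camera images.
- thick_drum: Thickest of three drums standing in the rack, 0.6 kg. Origin: centre of the underside of its steel flange, z up the drum. Flange 66 mm across, 13 mm thick, with two notches through its rim, 17 mm wide, from 20 mm radius outwards, along the drum's own +x and -x. Below it a steel shank tapering from 30 mm diameter to 16 mm at the tip, 48 mm down, loose in the rack's hole.
- thick_drum_mid (a point): Centre of the thick drum's brown abrasive sleeve, on the axis 73.5 mm above the flange's underside. Sleeve: 50 mm diameter, from 16 to 131 mm above the flange's underside; grip it near the top, a firm 40 N does no harm. A nut on top ends 145 mm above the flange's underside. Axes as the drum's.
- medium_drum_mid (a point): Centre of the sleeve of the middle drum: sleeve 38 mm in diameter, all else as the thick drum. It stands in the rack and stays there.
- thin_drum_mid (a point): Centre of the sleeve of the thinnest drum: sleeve 26 mm in diameter, all else as the thick drum. It stands in the rack and stays there.
- rack: Plywood drum rack, 270 (its x) x 90 x 75 mm high; origin under its centre. Three round holes in a row along its x, 95 mm apart; each drum's flange rests on the rack's top and its shank hangs in the hole, so it lifts straight out. Drums stand in any order, their notches at any angle.
- sander: Spindle sander: grey casing with iron table 340 (its x) x 290 (its y) mm, table top 112 mm above the bench; origin on the bench under the spindle's axis. The spindle stands in a 108 mm round throat in the table's middle. A loose 106 mm aluminium ring lies on the table's far right corner.
- spindle_nose (a point): Centre of the spindle's flat top face (72 mm across, 10 mm below the table top), z up; in it opens the tapered bore, 32 mm at the mouth, about 1 mm clear of the shank all round. Two drive dogs stand on the face along its own +x and -x, 22 to 35 mm from the axis, 14 mm wide, 11 mm high, tops rounded. With its notches off the dogs the drum stands 11 mm high. The spindle turns stiffly (0.5 N m).
- lever_grip (a point): Grip point on the damper's lever, a flat black bar, 75 mm from the pivot and half-way up. Bar 13 mm wide, 24 mm high (98 to 122 mm above the bench), its end 108 mm from the pivot; its own x points from here to the pivot.
- damper_pivot (a point): Vertical pivot of the damper's lever, at the lever's mid height, 110 mm above the bench, over the 63 mm metal dust pipe that leaves the sander's left side (pipe's top 84 mm above the bench). Axes are the sander's: the pipe runs along y, away from the sander towards +y.
- damper (a joint): Angle of the damper's lever in rad. 0: shut, lever across the pipe, pointing to the pivot's -x (sander's front). Grows clockwise seen from above. 1.571: fully open, lever along the pipe, pointing to the pivot's +y. Half open: 0.785. It stays where it is left (friction 0.25 N m).
There are look-alikes about, which are no part of the job. What is shaped like the thick_drum but purple is not meant.

How it is judged:
By the outcome, as a careful person would: the job done as asked, in the order asked, and still so for the second after the job is handed in, with the robot touching nothing.
It also fails if it takes over 54 s, if anything falls off the work surface, if the arm or the gripper's body presses on something with over 40 N, if the wrist force passes 120 N, or if a joint passes its speed limit or range.

## Working session

There is one attempt and no reset: what is moved stays moved. The work goes in short steps, Python scripts to look and compute and a tool call to move; the robot and the scene stay as the last step left them, time stands still between calls to the robot, and variables do not carry over. Pictures are saved under pics/ and viewed, at most 10 in all, crops included, and the job is handed in when it is done.

Besides the shell and the picture viewer there is one more tool, called as name([rows], argument=value, ...), one row to a line, values as JSON. carry_out: Moves the arm, as the interface text tells. Its arguments: {"type":"object","properties":{"increments":{"type":"array","items":{"type":"array","items":{"type":"number"}}},"newtons":{"type":"number"}},"required":["increments"]}

```bash
mkdir -p pics
cat > h.py <<'E'
import numpy as np, cv2
from station import sensors, optics, order, manip
from scipy.spatial.transform import Rotation as R
def get(n):
    d=optics.get_image(n); d['n']=n; h=d['color'].shape[0]
    d['f']=h/2/np.tan(np.radians(d['vertical_fov'])/2)
    q=np.array(d['orientation']); d['R']=R.from_quat(q[[1,2,3,0]]).as_matrix(); d['o']=np.array(d['origin']); return d
def slopes(d,uv):
    K=np.array([[d['f'],0,d['cx']],[0,d['f'],d['cy']],[0,0,1]])
    return cv2.undistortPointsIter(np.array(uv,float).reshape(-1,1,2),K,np.array([d['k1'],0,0,0,0.]),None,None,(3,100,1e-10)).reshape(-1,2)
def rays(d,uv):
    s=slopes(d,uv); return np.c_[s[:,0],-s[:,1],-np.ones(len(s))]@d['R'].T
def plane(d,uv,z):
    r=rays(d,uv); return d['o']+r*((z-d['o'][2])/r[:,2:3])
def cloud(d):
    h,w=d['range_z'].shape; u,v=np.meshgrid(np.arange(w),np.arange(h))
    r=rays(d,np.c_[u.ravel(),v.ravel()]); return (d['o']+r*d['range_z'].reshape(-1,1)).reshape(h,w,3)
def save(d,name,crop=None,sc=1):
    im=d['color'][:,:,::-1]
    if crop: x0,y0,x1,y1=crop; im=im[y0:y1,x0:x1]
    cv2.imwrite('pics/'+name,cv2.resize(im,None,fx=sc,fy=sc,interpolation=cv2.INTER_CUBIC))
E
python3 - <<'E'
from h import *
a=get('scene');b=get('side');w=get('wrist')
im=np.vstack([np.hstack([a['color'],b['color']])])[:,:,::-1]
cv2.imwrite('pics/a.png',a['color'][:,:,::-1]);cv2.imwrite('pics/b.png',b['color'][:,:,::-1]);cv2.imwrite('pics/ab.png',cv2.resize(im,(800,300),interpolation=cv2.INTER_AREA))
for d in(a,b,w): print(d['n'],d['o'],d['R'].round(3).tolist(),d['f'],d['k1'],d['range_z'].min(),d['range_z'].max())
print(manip.hold_point_z,sensors.get_state())
E
```

```text
scene [1.06908867 0.61026368 0.87627982] [[-0.776, -0.433, 0.459], [0.631, -0.511, 0.584], [-0.018, 0.742, 0.67]] 371.7304045571361 -0.0807163156003 0.0 3.9999392
side [ 0.13186014 -0.63004395  0.66490742] [[0.813, 0.367, -0.452], [-0.582, 0.483, -0.654], [-0.022, 0.795, 0.606]] 389.3276220023071 -0.007976153699156685 0.0 3.3166308
wrist [0.05444069 0.55292137 0.38478952] [[0.23, -0.938, -0.26], [0.973, 0.221, 0.063], [-0.002, -0.267, 0.964]] 322.3346956365515 0.024311729813534248 0.0 0.47913903
0.0188 {'time': 0.15, 'joints': array([ 1.25439186e+00,  3.51115527e-01,  1.65224291e+00,  3.44820158e-05,
        1.13909365e+00, -8.45849773e-02]), 'qd': array([ 9.60398524e-04, -2.53237174e-03, -1.14772768e-03,  1.71005034e-03,
       -5.49305892e-04, -8.59221605e-05]), 'effort': array([ 4.76870919e-04, -4.97457826e+01, -2.85347646e+01,  6.98523433e-02,
        2.45698012e-02, -6.30606223e-05]), 'tool_pos': array([0.12624288, 0.5350606 , 0.21823641]), 'tool_rot': array([-1.00921858e-04,  1.15657536e-01,  9.93289056e-01, -4.17988168e-04]), 'wrist_force': array([0.00616905, 0.50448626, 0.07879452]), 'moment': array([-0.01808139,  0.01128545, -0.00830343]), 'gripper_force': 0.0, 'grip_width': 0.09317037403363261}
```

View pics/a.png

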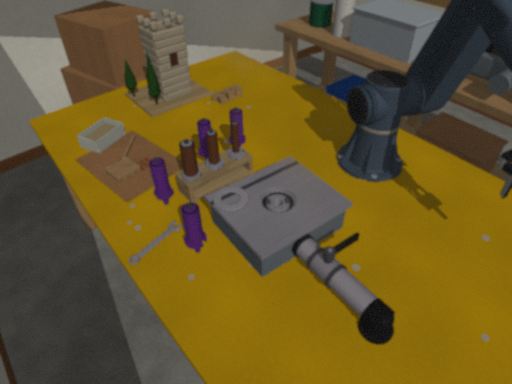

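View pics/b.png

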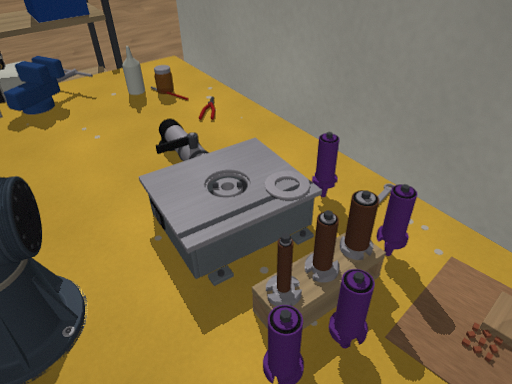

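The scene view shows the brown drums in the rack at about (188,158), (212,147) and (236,133). The purple look-alikes are at (160,180), (192,225), (204,138) and (237,125). In the side view the brown drums are at (361,222) thickest, (325,242) and (285,265), with purple ones at (327,160), (398,217), (353,303) and (284,342). My choice is the brown drum at side (361,222) / scene (188,158). The spindle is at scene (278,202) and the lever at (343,246).

```bash
cat > m1.py <<'E'
from h import *
from scipy.optimize import least_squares
def circ(p,r):
    return least_squares(lambda c:np.hypot(*(p-c).T)-r,p.mean(0),loss='soft_l1',f_scale=.002).x
a=get('scene');b=get('side')
for d in(a,b):
    P=cloud(d);h=cv2.cvtColor(d['color'],cv2.COLOR_RGB2HSV)
    br=((h[...,0]<14)&(h[...,1]>90)&(h[...,2]<130)).astype(np.uint8)
    m=(br>0)&(P[...,2]>.1)&(P[...,2]<.2)&(d['range_z']>0)&(P[...,0]>.2)
    n,l,s,c=cv2.connectedComponentsWithStats(m.astype(np.uint8))
    for i in range(1,n):
        if s[i,4]<60: continue
        q=P[l==i]; 
        print(d['n'],c[i].round(),s[i,4],'z',q[:,2].min().round(3),q[:,2].max().round(3),[circ(q[:,:2],r).round(4).tolist() for r in(.025,.019,.013)])
    # table
    t=(abs(P[...,2]-.112)<.004)&(h[...,1]<60)&(d['range_z']>0)
    n,l,s,c=cv2.connectedComponentsWithStats(t.astype(np.uint8)); i=1+s[1:,4].argmax()
    q=P[l==i]; print('table',c[i],q[:,2].mean(),cv2.minAreaRect((q[:,:2]*1000).astype(np.float32)))
    # lever
    k=(h[...,2]<60)&(abs(P[...,2]-.122)<.006)&(d['range_z']>0)
    n,l,s,c=cv2.connectedComponentsWithStats(k.astype(np.uint8))
    for i in range(1,n):
        if s[i,4]>25: q=P[l==i]; print('dark',c[i].round(),s[i,4],q.mean(0).round(3),cv2.minAreaRect((q[:,:2]*1000).astype(np.float32)))
b_=cv2.resize(b['color'][170:300,240:400],None,fx=4,fy=4,interpolation=cv2.INTER_CUBIC)
cv2.imwrite('pics/c.png',b_[:,:,::-1])
E
python3 m1.py
```

```text
scene [235. 137.] 142 z 0.102 0.199 [[0.4193, -0.2929], [0.424, -0.2887], [0.4291, -0.2845]]
scene [212. 149.] 219 z 0.101 0.199 [[0.5201, -0.2902], [0.5241, -0.285], [0.5283, -0.2792]]
scene [189. 161.] 306 z 0.1 0.2 [[0.6198, -0.2861], [0.623, -0.28], [0.626, -0.274]]
table [278.82143408 205.75636083] 0.11109670074799248 ((504.3425598144531, 21.60406494140625), (293.8912658691406, 341.6634521484375), 85.98873138427734)
dark [319.  18.] 45 [-0.851 -1.064  0.122] ((-857.884521484375, -1062.8016357421875), (68.11732482910156, 136.82766723632812), 39.29594039916992)
dark [480.  74.] 48 [-0.84   0.012  0.122] ((-839.1306762695312, 10.558055877685547), (17.212472915649414, 105.96466827392578), 1.350928544998169)
dark [153.  84.] 26 [ 0.428 -0.911  0.121] ((423.0347595214844, -911.7719116210938), (21.086585998535156, 49.70444869995117), 84.35648345947266)
dark [362. 140.] 68 [ 0.072 -0.006  0.122] ((68.57540893554688, -13.267505645751953), (101.19303894042969, 21.528202056884766), 77.61248779296875)
dark [340. 246.] 151 [0.505 0.266 0.122] ((498.7251281738281, 269.3720703125), (26.0187797
[... 631 characters left out ...]
486 0.257 0.121] ((489.1690673828125, 258.0966796875), (17.043397903442383, 117.39092254638672), 80.18059539794922)
dark [357. 238.] 105 [ 0.602 -0.299  0.122] ((603.6259155273438, -295.0040588378906), (18.16483497619629, 47.42080307006836), 27.022306442260742)
dark [323. 258.] 88 [ 0.512 -0.296  0.122] ((513.1427001953125, -295.1355895996094), (12.118245124816895, 34.08085632324219), 40.25004196166992)
dark [ 22. 298.] 332 [ 0.04  -0.059  0.122] ((46.636695861816406, -49.33214569091797), (116.47855377197266, 26.739686965942383), 48.27654266357422)
dark [283. 280.] 60 [ 0.421 -0.293  0.122] ((421.5008850097656, -292.12335205078125), (7.901085376739502, 23.301969528198242), 40.04848098754883)
```

View pics/c.png

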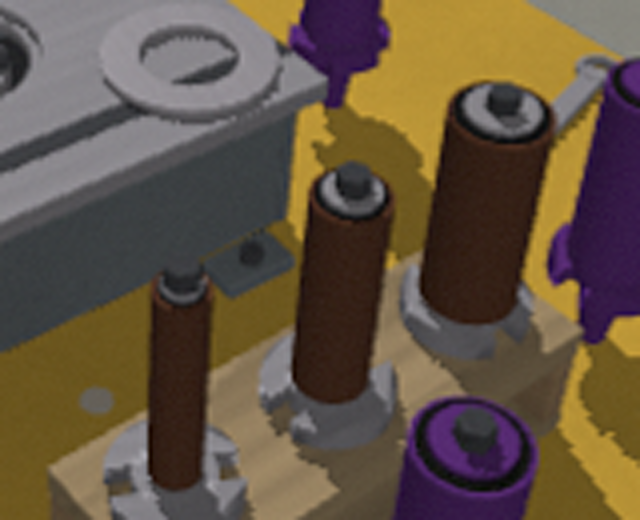

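The crop confirms the thick brown drum, with its nut at crop (502,100), its flange at (470,320) and the notches at the flange's left and right. It measures (0.619,-0.287), and the rack spacing of 95 mm checks. The sander's axis is near (0.503,0.02), with yaw about -4°. Next I move above the spindle for a close look.

carry_out([
  [0.57, -0.84, 0, 0, 93],
  [0.57, -0.84, 0, 0, 93],
  [0.57, -0.84, 0, 0, 93],
  [0.57, -0.84, 0, 0, 93],
  [0.57, -0.84, 0, 0, 93],
])

```text
time: 0.75
tool_pos: [0.2409, 0.3659, 0.2187]
tool_rot: [0.0, 0.115, 0.993, 0.0]
wrist_force: [-0.1, 0.6, 1.1]
grip_width: 0.0932
gripper_force: 0.0
```

carry_out([
  [0.57, -0.84, 0, 0, 93],
  [0.57, -0.84, 0, 0, 93],
  [0.57, -0.84, 0, 0, 93],
  [0.57, -0.84, 0, 0, 93],
  [0.57, -0.84, 0, 0, 93],
])

```text
time: 1.25
tool_pos: [0.355, 0.1978, 0.2188]
tool_rot: [0.0, 0.116, 0.993, 0.0]
wrist_force: [0.8, 0.8, 0.1]
grip_width: 0.0928
gripper_force: 0.0
```

carry_out([
  [0.57, -0.84, 0, 0, 93],
  [0.57, -0.84, 0, 0, 93],
  [0.57, -0.84, 0, 0, 93],
  [0.57, -0.84, 0, 0, 93],
  [0.57, -0.84, 0, 0, 93],
])

```text
time: 1.75
tool_pos: [0.469, 0.0296, 0.2187]
tool_rot: [0.0, 0.116, 0.993, 0.0]
wrist_force: [0.7, 0.2, -0.2]
grip_width: 0.0931
gripper_force: 0.0
```

Run:
```python
from h import *
s=sensors.get_state();print(s['tool_pos'],s['tool_rot'],s['joints'])
w=get('wrist');save(w,'w1.png');np.savez('w1.npz',**{k:v for k,v in w.items()})
```

```text
[0.46902188 0.02963592 0.21870968] [9.22570171e-05 1.15781427e-01 9.93274711e-01 3.74328688e-05] [-3.60401252e-02  2.04415253e-01  1.84995743e+00  6.76426472e-05
  1.08703006e+00 -1.37478454e+00]
```

View pics/w1.png

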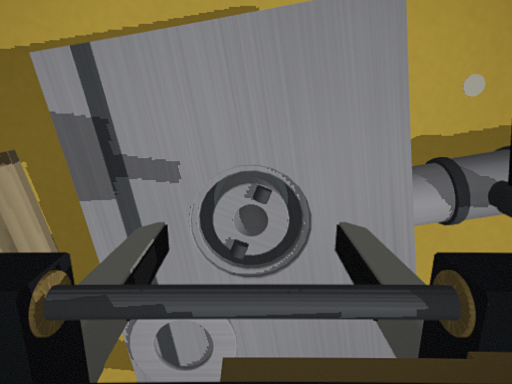

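The wrist view shows the spindle throat at (251,219), the bore at (253,219) and two dogs at about (261,195) and (237,245). I'll measure the bore and dogs from depth.

```bash
cat > m2.py <<'E'
from h import *
from m1f import circ
w=np.load('w1.npz');w={k:w[k] for k in w.files}
P=cloud(w);z=P[...,2];C=np.array([.503,.02])
h=cv2.cvtColor(w['color'],cv2.COLOR_RGB2HSV)
r0=np.hypot(P[...,0]-C[0],P[...,1]-C[1])
print('tablez',np.median(z[(r0>.065)&(r0<.1)]),'nose',np.median(z[(r0>.02)&(r0<.03)]))
uv=np.argwhere((r0<.045)&(z>.03))[:,::-1]
# bore: pixels whose depth lies below nose face
zn=np.median(z[(r0>.02)&(r0<.03)])
t=(z<zn-.005)&(r0<.025); n,l,s,c=cv2.connectedComponentsWithStats(t.astype(np.uint8))
i=1+s[1:,4].argmax(); ct=cv2.findContours((l==i).astype(np.uint8),0,1)[0][0][:,0]
e=plane(w,ct,.102)[:,:2]; print('bore',s[i],cv2.fitEllipse((e*1000).astype(np.float32)))
t=(abs(z-.112)<.003)&(r0<.1)
hole=((~t)&(r0<.06)).astype(np.uint8);ct=max(cv2.findContours(hole,0,1)[0],key=len)[:,0]
print('throat',cv2.fitEllipse((plane(w,ct,.112)[:,:2]*1000).astype(np.float32)))
t=((z>zn+.006)&(r0<.042)).astype(np.uint8); n,l,s,c=cv2.connectedComponentsWithStats(t)
for i in range(1,n):
    if s[i,4]>15: print('dog',c[i],s[i,4],P[l==i].mean(0),cv2.minAreaRect((P[l==i][:,:2]*1000).astype(np.float32)))
E
sed -n '2,4p' m1.py > m1f.py; sed -i '1i import numpy as np' m1f.py; python3 m2.py
```

```text
tablez 0.31660808804200957 nose 0.10272468000880236
bore [235 204  31  30 704] ((501.45196533203125, 21.21881675720215), (27.759374618530273, 28.374961853027344), 162.69639587402344)
throat ((662.9503784179688, -6.8920698165893555), (35.071075439453125, 182.81744384765625), 168.0059356689453)
dog [261.87906977 194.98139535] 215 [0.47857848 0.03733093 0.11217017] ((479.1497802734375, 37.37687301635742), (13.350739479064941, 12.834667205810547), 54.24199295043945)
dog [238.53571429 249.72959184] 196 [0.52525401 0.00448476 0.11211571] ((525.9805297851562, 4.510080337524414), (13.366094589233398, 13.276045799255371), 57.404815673828125)
```

```bash
cat > m3.py <<'E'
from h import *
import sys
# angular profile of flange: share of outline points on the rim top near z .088
def prof(d,C,zb=.075):
    P=cloud(d);r=np.hypot(P[...,0]-C[0],P[...,1]-C[1]);a=np.degrees(np.arctan2(P[...,1]-C[1],P[...,0]-C[0]))
    ok=(d['range_z']>0)&(r>.0265)&(r<.032)&(P[...,2]<zb+.03)
    out=[]
    for k in range(-180,180,10):
        m=ok&(a>=k)&(a<k+10); out.append((k,int(m.sum()),round(float(np.median(P[...,2][m])*1000)) if m.sum() else None))
    print(d['n'],out)
if __name__=='__main__':
    C=(.6193,-.2866)
    for n in('side','scene'): prof(get(n),C)
    P=None
    for n in('side','scene'):
        d=get(n);P=cloud(d);h=cv2.cvtColor(d['color'],cv2.COLOR_RGB2HSV)
        m=((abs(h[...,0].astype(int)-140)<15)&(h[...,1]>100)&(d['range_z']>0)).astype(np.uint8)
        k,l,s,c=cv2.connectedComponentsWithStats(m)
        for i in range(1,k):
            if s[i,4]>100: q=P[l==i]; print(n,c[i].round(),np.median(q,0).round(3),q[:,2].max().round(3))
E
python3 m3.py
```

```text
side [(-180, 5, 89), (-170, 5, 88), (-160, 6, 88), (-150, 7, 88), (-140, 12, 88), (-130, 7, 88), (-120, 4, 88), (-110, 3, 74), (-100, 5, 74), (-90, 7, 76), (-80, 16, 84), (-70, 3, 87), (-60, 7, 88), (-50, 5, 88), (-40, 4, 87), (-30, 2, 89), (-20, 0, None), (-10, 0, None), (0, 0, None), (10, 0, None), (20, 0, None), (30, 0, None), (40, 0, None), (50, 0, None), (60, 0, None), (70, 0, None), (80, 0, None), (90, 0, None), (100, 3, 88), (110, 5, 88), (120, 4, 88), (130, 6, 88), (140, 6, 88), (150, 5, 88), (160, 7, 88), (170, 6, 87)]
scene [(-180, 0, None), (-170, 0, None), (-160, 0, None), (-150, 0, None), (-140, 0, None), (-130, 0, None), (-120, 0, None), (-110, 0, None), (-100, 0, None), (-90, 0, None), (-80, 0, None), (-70, 0, None), (-60, 0, None), (-50, 1, 87), (-40, 1, 88), (-30, 3, 85), (-20, 2, 85), (-10, 1, 85), (0, 2, 91), (10, 1, 87), (20, 4, 90), (30, 6, 90), (40, 0, None), (50, 6, 88), (60, 6, 97), (70, 5, 95), (80, 6, 43), (90, 6, 76), (100, 4, 84), (110, 3, 11), (120, 3, 10), (130, 4, 12), (140, 2, 87), (150, 2, 48), (160, 4, 11), (170, 4, 48)]
side [326. 163.] [ 0.739 -0.069  0.116] 0.186
side [397. 220.] [ 0.707 -0.31   0.118] 0.189
side [351. 310.] [ 0.465 -0.41   0.126] 0.193
side [284. 348.] [ 0.336 -0.398  0.132] 0.192
scene [238. 125.] [ 0.354 -0.359  0.143] 0.184
scene [203. 137.] [ 0.502 -0.382  0.133] 0.185
scene [160. 180.] [ 0.735 -0.278  0.12 ] 0.186
scene [193. 227.] [ 0.767 -0.034  0.126] 0.186
```

carry_out([
  [0.5, -0.8, 0.4, 0, 93],
  [0.5, -0.8, 0.4, 0, 93],
  [0.5, -0.8, 0.4, 0, 93],
  [0.4, -0.8, 0.4, 0, 93],
  [0.4, -0.8, 0.4, 0, 93],
])

```text
time: 2.5
tool_pos: [0.5606, -0.1285, 0.2994]
tool_rot: [-0.0, 0.115, 0.993, 0.0]
wrist_force: [1.3, -0.2, -0.2]
grip_width: 0.0932
gripper_force: 0.0
```

carry_out([
  [0.2, -0.8, 0, 0, 93],
  [0.2, -0.8, 0, 0, 93],
  [0.2, -0.8, 0, 0, 93],
  [0, -0.7, 0, 0, 93],
  [0, -0.6, 0, 0, 93],
])

```text
time: 3.0
tool_pos: [0.5845, -0.2764, 0.2985]
tool_rot: [-0.0, 0.115, 0.993, 0.0]
wrist_force: [-0.1, 0.5, -0.7]
grip_width: 0.0931
gripper_force: 0.0
```

Run:
```python
from h import *
from m3 import prof
s=sensors.get_state();print(s['tool_pos'],s['joints'])
w=get('wrist');save(w,'w2.png');np.savez('w2.npz',**w)
prof(w,(.6193,-.2866))
```

```text
[ 0.58449287 -0.27644658  0.29846436] [-5.13804853e-01  4.71141281e-01  1.27603456e+00  8.39791890e-05
  1.39498565e+00 -1.85413829e+00]
wrist [(-180, 19, 88), (-170, 19, 88), (-160, 19, 88), (-150, 21, 89), (-140, 17, 89), (-130, 18, 89), (-120, 10, 88), (-110, 13, 76), (-100, 13, 75), (-90, 10, 76), (-80, 0, None), (-70, 0, None), (-60, 0, None), (-50, 0, None), (-40, 0, None), (-30, 0, None), (-20, 0, None), (-10, 0, None), (0, 0, None), (10, 0, None), (20, 0, None), (30, 0, None), (40, 0, None), (50, 4, 89), (60, 27, 87), (70, 17, 75), (80, 19, 75), (90, 8, 76), (100, 15, 88), (110, 19, 89), (120, 18, 89), (130, 18, 89), (140, 19, 88), (150, 18, 88), (160, 20, 88), (170, 20, 89)]
```

View pics/w2.png

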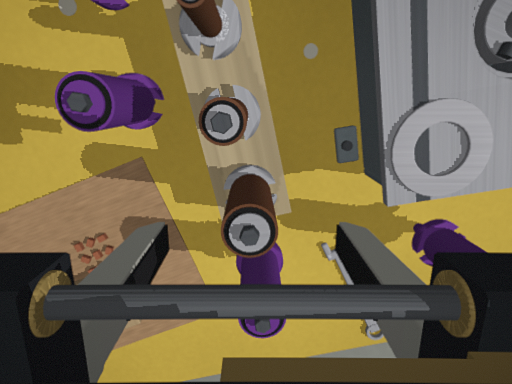

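The wrist view shows the thick drum's top at (250,230), its nut at (249,235), the medium drum at (222,120), and a purple one beyond at (262,290). Now I refine the centre and the notch angle.

Run:
```python
from h import *
from m1f import circ
w=np.load('w2.npz');w={k:w[k] for k in w.files}
P=cloud(w);z=P[...,2];C=np.array([.6193,-.2866]);h=cv2.cvtColor(w['color'],cv2.COLOR_RGB2HSV)
r=np.hypot(P[...,0]-C[0],P[...,1]-C[1])
nut=(abs(z-.22)<.003)&(r<.03);print('nut',P[nut].mean(0),nut.sum())
top=(abs(z-.2065)<.004)&(r<.04);ct=max(cv2.findContours(top.astype(np.uint8),0,1)[0],key=len)[:,0]
print('sleeve top',cv2.minEnclosingCircle((plane(w,ct,.206)[:,:2]*1000).astype(np.float32)))
fl=(abs(z-.0885)<.003)&(r>.031)&(r<.045);c2=circ(P[fl][:,:2],.033)
ct=P[(abs(z-.0885)<.0025)&(r<.04)][:,:2];print('flange ring fit',c2)
for C in (np.array([.6193,-.2866]),):
    a=np.degrees(np.arctan2(P[...,1]-C[1],P[...,0]-C[0]));ok=(r>.0265)&(r<.0325)&(z>.065)
    for lo,hi in((-130,-75),(50,115)):
        print([(k,int((ok&(a>=k)&(a<k+3)&(z>.083)).sum()),int((ok&(a>=k)&(a<k+3)&(z<.083)).sum())) for k in range(lo,hi,3)])
```

```text
nut [ 0.61749844 -0.28580095  0.22021908] 279
sleeve top ((617.8772583007812, -286.0116882324219), 25.621414184570312)
flange ring fit [ 0.61979221 -0.28665828]
[(-130, 6, 0), (-127, 7, 0), (-124, 6, 0), (-121, 5, 0), (-118, 5, 0), (-115, 1, 0), (-112, 0, 0), (-109, 0, 3), (-106, 0, 6), (-103, 0, 6), (-100, 0, 5), (-97, 0, 7), (-94, 0, 4), (-91, 0, 3), (-88, 0, 4), (-85, 2, 2), (-82, 1, 1), (-79, 0, 0), (-76, 0, 0)]
[(50, 0, 0), (53, 3, 0), (56, 3, 0), (59, 2, 0), (62, 6, 0), (65, 8, 1), (68, 4, 12), (71, 0, 5), (74, 0, 5), (77, 0, 5), (80, 0, 8), (83, 0, 7), (86, 0, 4), (89, 0, 5), (92, 0, 6), (95, 0, 0), (98, 0, 0), (101, 3, 0), (104, 7, 0), (107, 6, 0), (110, 5, 0), (113, 6, 0)]
```

carry_out([
  [0.85, -0.24, 0, 0, 93],
  [0, 0, -0.8, 0, 93],
  [0, 0, -0.8, 0, 93],
  [0, 0, -0.8, 0, 93],
  [0, 0, -0.8, 0, 93],
])

```text
time: 3.55
tool_pos: [0.6185, -0.2843, 0.1696]
tool_rot: [-0.0, 0.115, 0.993, 0.0]
wrist_force: [-0.0, -0.2, 0.5]
grip_width: 0.0931
gripper_force: 0.0
```

carry_out([
  [0, 0, -0.1, 0, 93],
  [0, 0, 0, 0, 40],
  [0, 0, 0, 0, 40],
  [0, 0, 0, 0, 40],
  [0, 0, 0, 0, 40],
], newtons=40)

```text
time: 4.05
tool_pos: [0.6188, -0.2865, 0.168]
tool_rot: [0.001, 0.116, 0.993, -0.0]
wrist_force: [0.2, -0.5, -0.5]
grip_width: 0.0658
gripper_force: 0.0
```

carry_out([
  [0, 0, 0, 0, 40],
  [0, 0, 0, 0, 40],
  [0, 0, 0, 0, 40],
  [0, 0, 0, 0, 40],
  [0, 0, 0, 0, 40],
])

```text
time: 4.55
tool_pos: [0.6184, -0.2865, 0.167]
tool_rot: [0.0, 0.116, 0.993, -0.0]
wrist_force: [-0.7, 0.1, 2.9]
grip_width: 0.0497
gripper_force: 40.0
```

carry_out([
  [0, 0, 0.4, 0, 40],
  [0, 0, 0.6, 0, 40],
  [0, 0, 0.7, 0, 40],
  [0, 0, 0.7, 0, 40],
  [0, 0, 0.6, 0, 40],
])

```text
time: 5.05
tool_pos: [0.618, -0.286, 0.288]
tool_rot: [-0.0, 0.116, 0.993, 0.0]
wrist_force: [0.5, -0.4, -7.4]
grip_width: 0.0492
gripper_force: 40.0
```

carry_out([
  [0, 0.6, 0, 0, 40],
  [0, 0.8, 0, 0.975, 40],
  [0, 0.85, 0, 0.975, 40],
  [-0.4, 0.8, 0, 0.975, 40],
  [-0.4, 0.8, 0, 0.975, 40],
])

```text
time: 5.55
tool_pos: [0.5853, -0.1307, 0.2862]
tool_rot: [-0.001, -0.159, 0.987, 0.001]
wrist_force: [1.5, 0.0, -7.3]
grip_width: 0.0498
gripper_force: 40.0
```

carry_out([
  [-0.5, 0.8, 0, 0.975, 40],
  [-0.5, 0.8, 0, 0.975, 40],
  [-0.5, 0.8, 0, 0.975, 40],
  [-0.4, 0.8, 0, 0.975, 40],
  [-0.21, 0.64, 0, 0, 40],
])

```text
time: 6.05
tool_pos: [0.5001, 0.0229, 0.2868]
tool_rot: [-0.001, -0.418, 0.908, 0.001]
wrist_force: [0.1, 1.1, -6.2]
grip_width: 0.0498
gripper_force: 40.0
```

carry_out([
  [0, 0, 0, 0, 40],
  [0, 0, 0, 0, 40],
  [0, 0, 0, 0, 40],
  [0, 0, 0, 0, 40],
  [0, 0, 0, 0, 40],
])

```text
time: 6.55
tool_pos: [0.502, 0.0207, 0.2865]
tool_rot: [-0.0, -0.415, 0.91, 0.0]
wrist_force: [0.4, -0.4, -7.0]
grip_width: 0.0495
gripper_force: 40.0
```

Run:
```python
from h import *
s=sensors.get_state();print(s['tool_pos'],s['tool_rot'],s['joints'],s['wrist_force'],s['moment'])
w=get('wrist');b=get('side');a=get('scene')
W=cv2.resize(w['color'],(400,300));
def cr(d,p,k=100):
    K=np.array([[d['f'],0,d['cx']],[0,d['f'],d['cy']],[0,0,1.]]);q=(np.array(p)-d['o'])@d['R'];s=np.array([q[0]/-q[2],-q[1]/-q[2]]);s*=1+d['k1']*(s@s)
    u,v=int(s[0]*d['f']+d['cx']),int(s[1]*d['f']+d['cy']);print(d['n'],u,v)
    u=max(67,min(u,445));return cv2.resize(d['color'][max(0,v-50):v+50,u-66:u+67],(400,300),interpolation=cv2.INTER_CUBIC)
p=(.502,.021,.17)
im=np.vstack([np.hstack([W,cr(b,p)]),np.hstack([cr(a,p),0*W])])
cv2.imwrite('pics/hov.png',im[:,:,::-1]);np.savez('w3.npz',**w);np.savez('b3.npz',**b);np.savez('a3.npz',**a)
```

```text
[0.50204035 0.02069403 0.28647114] [-1.86996868e-04 -4.15177710e-01  9.09740309e-01  7.14451046e-05] [-5.14541271e-02  1.98208497e-01  1.68287548e+00 -4.80880358e-05
  1.26090641e+00 -2.47851207e+00] [ 0.3930599  -0.36579988 -7.00637932] [ 0.02802074  0.04455122 -0.03733248]
side 224 162
scene 278 184
```

View pics/hov.png

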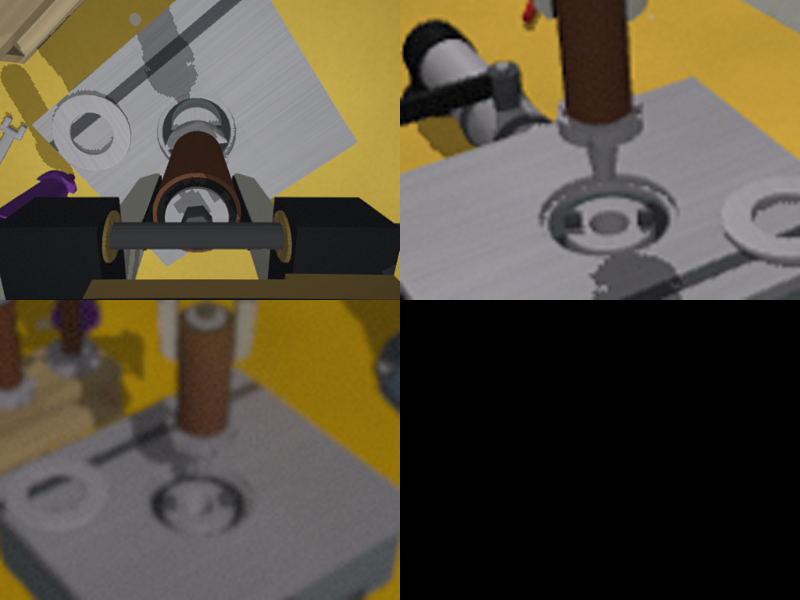

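The drum hangs upright over the throat (side crop: shank tip at (603,180), bore at (608,223)). I'll measure its axis, tilt and notch angle from all three views.

Run:
```python
from h import *
from m1f import circ
C=np.array([.502,.0207]);zt=.1945+.013
for n in('w3','b3','a3'):
    w=np.load(n+'.npz');w={k:w[k] for k in w.files};P=cloud(w);z=P[...,2]
    r=np.hypot(P[...,0]-C[0],P[...,1]-C[1])
    for lo,hi,R0 in((.225,.25,.025),(.25,.28,.025),(.197,.204,.033)):
        m=(z>lo)&(z<hi)&(r<.04)&(r>(.028 if R0>.03 else 0));
        if m.sum()>20: print(n,lo,m.sum(),circ(P[m][:,:2],R0).round(4))
    m=(z>.2)&(z<.215)&(r>.027)&(r<.032);print('flange top',np.median(z[m]),m.sum())
    a=np.degrees(np.arctan2(P[...,1]-C[1],P[...,0]-C[0]));ok=(r>.0265)&(r<.0325)
    print([(k,int((ok&(a>=k)&(a<k+5)&(z>.2)&(z<.215)).sum()),int((ok&(a>=k)&(a<k+5)&(z<.2)).sum())) for k in range(-180,180,5) if (ok&(a>=k)&(a<k+5)&(z<.215)).sum()])
```

```text
w3 0.225 466 [0.5026 0.0218]
w3 0.25 812 [0.5026 0.0217]
w3 0.197 103 [0.5032 0.0215]
flange top 0.20776797182622403 712
[(-180, 27, 14), (-175, 29, 15), (-170, 28, 15), (-165, 26, 15), (-160, 26, 18), (-155, 26, 16), (-150, 27, 15), (-145, 29, 16), (-140, 26, 16), (-135, 29, 18), (-130, 24, 19), (-125, 29, 15), (-120, 26, 13), (-115, 26, 17), (-110, 26, 17), (-105, 26, 17), (-100, 26, 16), (-95, 25, 16), (-90, 26, 13), (-85, 23, 12), (-80, 23, 15), (-75, 22, 13), (-70, 25, 12), (-65, 22, 12), (-60, 22, 11), (-55, 23, 6), (-50, 12, 3), (115, 1, 0), (120, 7, 0), (125, 18, 9), (145, 0, 1), (150, 0, 5), (155, 0, 16), (160, 21, 14), (165, 23, 12), (170, 27, 13), (175, 26, 15)]
b3 0.225 228 [0.5027 0.021 ]
b3 0.25 290 [0.5028 0.0209]
b3 0.197 79 [0.5023 0.0214]
flange top 0.2069579000510556 82
[(-180, 3, 2), (-175, 4, 3), (-170, 2, 4), (-165, 6, 3), (-160, 2, 3), (-155, 2, 4), (-150, 3, 4), (-145, 3, 3), (-140, 4, 1), (-135, 3, 5), (-130, 5, 3), (-125, 4, 3), (-120, 3, 2), (-115, 4, 4), (-110, 5, 3), (-105, 3, 4), (-100, 0, 2), (-95, 3, 5), (-90, 4, 4), (-85, 2, 3), (-80, 0, 3), (-75, 3, 
[... 823 characters left out ...]
1), (-120, 0, 1), (-115, 0, 1), (-110, 0, 3), (-105, 0, 1), (-100, 0, 2), (-95, 0, 1), (-85, 0, 2), (-80, 0, 2), (-75, 1, 0), (-70, 1, 0), (-65, 0, 1), (-60, 2, 1), (-55, 1, 1), (-50, 0, 2), (-45, 4, 1), (-30, 0, 4), (-25, 0, 2), (-20, 0, 4), (-15, 0, 1), (-10, 1, 2), (-5, 2, 1), (0, 2, 1), (5, 1, 0), (10, 2, 1), (15, 1, 1), (20, 3, 1), (25, 2, 2), (30, 3, 2), (35, 3, 1), (40, 3, 2), (45, 2, 1), (50, 0, 1), (55, 2, 1), (60, 2, 2), (65, 3, 2), (70, 2, 1), (75, 1, 2), (80, 1, 1), (85, 1, 2), (90, 1, 1), (95, 0, 2), (100, 3, 1), (105, 2, 1), (110, 1, 2), (115, 2, 1), (120, 0, 3), (125, 1, 4), (130, 0, 1), (135, 0, 2), (140, 0, 1), (150, 1, 4), (155, 1, 0), (160, 3, 1), (170, 1, 1), (175, 0, 1)]
```

Wrist view puts the notch at 144.5° against the dogs at 144.9°, and the axis is within about 0.5 mm. I lower in stages.

carry_out([
  [0, 0, -0.4, 0, 40],
  [0, 0, -0.4, 0, 40],
  [0, 0, -0.3, 0, 40],
  [0, 0, -0.25, 0, 40],
  [0, 0, -0.15, 0, 40],
])

```text
time: 7.2
tool_pos: [0.5018, 0.0212, 0.2259]
tool_rot: [-0.0, -0.416, 0.91, 0.0]
wrist_force: [0.1, 0.0, -7.9]
grip_width: 0.0493
gripper_force: 40.0
```

carry_out([
  [0, 0, -0.1, 0, 40],
  [0, 0, -0.1, 0, 40],
  [0, 0, -0.1, 0, 40],
  [0, 0, -0.05, 0, 40],
  [0, 0, 0, 0, 40],
])

```text
time: 7.7
tool_pos: [0.5019, 0.0213, 0.2125]
tool_rot: [-0.0, -0.416, 0.91, 0.0]
wrist_force: [0.6, 0.0, -6.5]
grip_width: 0.0498
gripper_force: 40.0
```

Run:
```python
from h import *
s=sensors.get_state();print(s['tool_pos'],s['wrist_force'],s['moment'])
```

```text
[0.50186535 0.02130695 0.21247944] [ 0.62301502  0.00705243 -6.50366444] [ 0.08363684  0.07305305 -0.01822021]
```

carry_out([
  [0, 0, -0.05, 0, 40],
  [0, 0, -0.05, 0, 40],
  [0, 0, -0.05, 0, 40],
  [0, 0, -0.05, 0, 40],
  [0, 0, 0, 0, 40],
])

```text
time: 8.2
tool_pos: [0.5018, 0.0213, 0.2043]
tool_rot: [-0.0, -0.416, 0.91, 0.0]
wrist_force: [0.1, 0.6, -8.4]
grip_width: 0.05
gripper_force: 40.0
```

carry_out([
  [0, 0, -0.025, 0, 40],
  [0, 0, -0.025, 0, 40],
  [0, 0, -0.025, 0, 40],
  [0, 0, -0.025, 0, 40],
  [0, 0, 0, 0, 40],
])

```text
time: 8.7
tool_pos: [0.5019, 0.0212, 0.2005]
tool_rot: [-0.0, -0.416, 0.91, -0.0]
wrist_force: [0.6, -0.4, -6.7]
grip_width: 0.0497
gripper_force: 40.0
```

carry_out([
  [0, 0, -0.025, 0, 40],
  [0, 0, -0.025, 0, 40],
  [0, 0, -0.025, 0, 40],
  [0, 0, -0.025, 0, 40],
  [0, 0, 0, 0, 40],
])

```text
time: 9.2
tool_pos: [0.502, 0.0211, 0.1966]
tool_rot: [0.0, -0.416, 0.91, -0.0]
wrist_force: [0.6, -1.8, -7.6]
grip_width: 0.0499
gripper_force: 40.0
```

carry_out([
  [0, 0, -0.025, 0, 40],
  [0, 0, -0.0125, 0, 40],
  [0, 0, -0.0125, 0, 40],
  [0, 0, 0, 0, 40],
  [0, 0, 0, 0, 40],
])

```text
time: 9.7
tool_pos: [0.5022, 0.0211, 0.1947]
tool_rot: [0.0, -0.416, 0.91, -0.0]
wrist_force: [1.3, -3.9, -5.8]
grip_width: 0.0499
gripper_force: 40.0
```

carry_out([
  [0.0, -0.01, -0.0125, 0, 40],
  [0, 0, -0.0125, 0, 40],
  [0, 0, -0.0125, 0, 40],
  [0, 0, 0, 0, 40],
  [0, 0, 0, 0, 40],
])

```text
time: 10.2
tool_pos: [0.5022, 0.021, 0.194]
tool_rot: [0.0, -0.416, 0.91, -0.0]
wrist_force: [-2.2, -2.6, 4.8]
grip_width: 0.0497
gripper_force: 40.0
```

Run:
```python
from h import *
s=sensors.get_state();print(s['tool_pos'],s['wrist_force'],s['moment'])
C=np.array([.5025,.021])
d=get('side');P=cloud(d);z=P[...,2];r=np.hypot(P[...,0]-C[0],P[...,1]-C[1])
m=(r>.027)&(r<.032)&(z>.105)&(z<.135);print('flange top z',np.percentile(z[m],[10,50,90]),m.sum())
m=(r<.1)&(r>.06)&(z<.13)&(P[...,1]<.02);print('table z',np.median(z[m]))
```

```text
[0.5021933  0.02098496 0.19397784] [-2.21644214 -2.64509462  4.76895097] [-0.80024585  0.2038444  -0.07511458]
flange top z [0.10935899 0.11493701 0.11661187] 80
table z 0.1122863215954853
```

Contact comes at the expected height and the flange top reads 0.115, as predicted. One light press to seat it, then release and rise.

carry_out([
  [0, 0, -0.0125, 0, 40],
  [0, 0, -0.0125, 0, 40],
  [0, 0, 0, 0, 40],
  [0, 0, 0, 0, 40],
  [0, 0, 0, 0, 40],
])

```text
time: 10.75
tool_pos: [0.5023, 0.021, 0.1939]
tool_rot: [0.001, -0.416, 0.91, -0.0]
wrist_force: [-5.4, -2.5, 16.5]
grip_width: 0.0495
gripper_force: 40.0
```

carry_out([
  [0, 0, 0, 0, 55],
  [0, 0, 0, 0, 65],
  [0, 0, 0, 0, 80],
  [0, 0, 0, 0, 93],
  [0, 0, 0, 0, 93],
])

```text
time: 11.25
tool_pos: [0.5019, 0.021, 0.192]
tool_rot: [-0.0, -0.416, 0.91, 0.0]
wrist_force: [-0.9, -1.0, 0.2]
grip_width: 0.0822
gripper_force: 0.0
```

carry_out([
  [0, 0, 0.3, 0, 93],
  [0, 0, 0.8, 0, 93],
  [0, 0, 0.8, 0, 93],
  [0, 0, 0.8, 0, 93],
  [0, 0, 0.3, 0, 93],
])

```text
time: 11.75
tool_pos: [0.5027, 0.0209, 0.3158]
tool_rot: [0.002, -0.416, 0.91, -0.001]
wrist_force: [0.2, -0.0, -0.3]
grip_width: 0.0932
gripper_force: 0.0
```

Run:
```python
from h import *
from m1f import circ
C=np.array([.5025,.021])
for n in('side','wrist'):
    d=get(n);P=cloud(d);z=P[...,2];r=np.hypot(P[...,0]-C[0],P[...,1]-C[1])
    m=(r>.027)&(r<.032)&(z>.105)&(z<.135);print(n,'flange top z',np.percentile(z[m],[25,50,75]),m.sum())
    m=(r<.006)&(z>.2);print('nut z',np.median(z[m]))
    for lo,hi in((.125,.16),(.2,.23)):
        m=(z>lo)&(z<hi)&(r<.04);print(circ(P[m][:,:2],.025).round(4))
    if n=='side':
        h=cv2.cvtColor(d['color'],cv2.COLOR_RGB2HSV)
        k=((h[...,2]<60)&(abs(z-.122)<.008)&(np.hypot(P[...,0]-.49,P[...,1]-.26)<.12)).astype(np.uint8);q=P[k>0];print(len(q),cv2.minAreaRect((q[:,:2]*1000).astype(np.float32)))
print(sensors.get_state()['tool_pos'],sensors.get_state()['joints'])
```

```text
side flange top z [0.11309685 0.11454346 0.11543258] 80
nut z 0.2470772573820136
[0.5029 0.021 ]
[0.5028 0.0208]
179 ((488.7966003417969, 257.7860107421875), (19.935869216918945, 117.08164978027344), 80.93590545654297)
wrist flange top z [0.11426326 0.11523621 0.1158324 ] 390
nut z 0.24750160800235413
[0.5027 0.0217]
[0.5026 0.0218]
[0.5024172  0.0208872  0.31368083] [-5.10854222e-02  1.76444051e-01  1.64302323e+00  5.57280579e-05
  1.31908840e+00 -2.47918150e+00]
```

The drum is seated: nut top at 0.247 m as expected, and the axis is vertical. Now the damper.

carry_out([
  [-0.07, 0.6, 0, -0.9, 93],
  [-0.07, 0.7, 0, -0.9, 93],
  [-0.07, 0.7, 0, -0.9, 93],
  [-0.07, 0.7, 0, -0.9, 93],
  [-0.07, 0.7, 0, -0.9, 93],
])

```text
time: 12.35
tool_pos: [0.4871, 0.1579, 0.3104]
tool_rot: [-0.001, -0.112, 0.994, -0.0]
wrist_force: [0.3, 0.8, 0.2]
grip_width: 0.0928
gripper_force: 0.0
```

carry_out([
  [-0.07, 0.7, -0.4, -0.9, 93],
  [-0.07, 0.7, -0.4, -0.9, 93],
  [-0.07, 0.6, -0.4, -0.95, 93],
  [-0.07, 0.5, -0.4, 0, 93],
  [0, 0, 0, 0, 93],
])

```text
time: 12.85
tool_pos: [0.4748, 0.2579, 0.2445]
tool_rot: [-0.003, 0.076, 0.997, -0.001]
wrist_force: [0.0, -0.5, -0.5]
grip_width: 0.093
gripper_force: 0.0
```

Run:
```python
from h import *
s=sensors.get_state();print(s['tool_pos'],s['tool_rot'])
w=get('wrist');save(w,'w4.png');np.savez('w4.npz',**w)
P=cloud(w);z=P[...,2];h=cv2.cvtColor(w['color'],cv2.COLOR_RGB2HSV)
k=((abs(z-.122)<.005)&(h[...,2]<80)&(P[...,1]>.19)&(P[...,1]<.36)&(P[...,0]>.36)&(P[...,0]<.6)).astype(np.uint8)
n,l,st,c=cv2.connectedComponentsWithStats(k)
for i in range(1,n):
    if st[i,4]>60:
        q=P[l==i];print(c[i],st[i],q.mean(0),cv2.minAreaRect((q[:,:2]*1000).astype(np.float32)))
        b=q[(q[:,0]<.50)];v=cv2.fitLine((b[:,:2]*1000).astype(np.float32),cv2.DIST_L2,0,.01,.01).ravel();print('line',v,np.degrees(np.arctan2(v[1],v[0])),q[:,0].min(),q[:,0].max())
# pipe axis: ridge points
m=(z>.07)&(z<.088)&(P[...,0]>.42)&(P[...,0]<.62)&(P[...,1]>.2)&(P[...,1]<.5)
for y0 in np.arange(.2,.42,.02):
    q=P[m&(abs(P[...,1]-y0)<.01)]
    if len(q)>30: print(round(y0,2),len(q),q[:,0].min().round(4),q[:,0].max().round(4),q[:,2].max().round(4))
```

```text
[0.47478045 0.25788256 0.24445095] [-0.00271276  0.07634479  0.997077   -0.00125552]
[259.67924528 202.3778826 ] [ 247  134   32  126 1908] [0.49551291 0.26266734 0.12253048] ((492.2776184082031, 266.1434631347656), (30.2662296295166, 121.66087341308594), 81.24678802490234)
line [ 9.9615496e-01 -8.7608576e-02  4.6550464e+02  2.6516907e+02] -5.026045 0.4309875660486365 0.5526374282905891
0.2 393 0.5076 0.5604 0.085
0.22 750 0.5034 0.5662 0.088
0.24 685 0.5043 0.5642 0.0875
0.26 105 0.5088 0.5299 0.0877
0.28 769 0.5096 0.5701 0.0879
0.3 755 0.5078 0.5716 0.088
0.32 803 0.5144 0.5683 0.0856
0.34 620 0.5156 0.5683 0.0849
0.36 546 0.5169 0.5505 0.0855
0.38 722 0.5191 0.5702 0.0857
0.4 817 0.5205 0.5729 0.0858
```

View pics/w4.png

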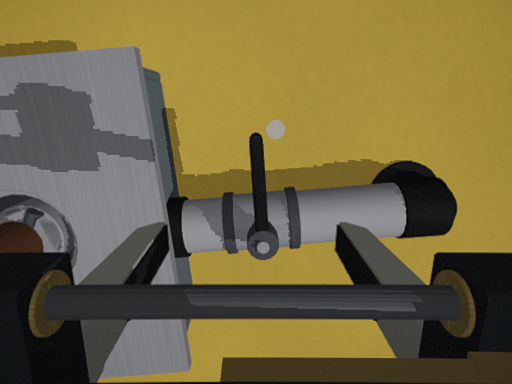

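The wrist view shows the lever end at (256,136), the hub at (263,244), and the pipe running right at about 86.5° in world. Pivot is about (0.539,0.259), the lever points along 175°, and the half-open target direction is about 131.3°. I go down over the grip point.

carry_out([
  [-0.27, 0.18, -0.6, 0.48, 93],
  [0, 0, -0.8, 0, 93],
  [0, 0, -0.8, 0, 93],
  [0, 0, -0.5, 0, 93],
  [0, 0, 0, 0, 93],
])

```text
time: 13.4
tool_pos: [0.4649, 0.2626, 0.138]
tool_rot: [-0.002, 0.044, 0.999, -0.001]
wrist_force: [-0.2, -0.3, 0.4]
grip_width: 0.0933
gripper_force: 0.0
```

carry_out([
  [0, 0, 0, 0, 93],
  [0, 0, 0, 0, 93],
  [0, 0, 0, 0, 93],
  [0, 0, 0, 0, 93],
  [0, 0, 0, 0, 60],
], newtons=20)

```text
time: 13.9
tool_pos: [0.4661, 0.2642, 0.1406]
tool_rot: [0.0, 0.044, 0.999, 0.0]
wrist_force: [-0.3, -0.1, -0.7]
grip_width: 0.0889
gripper_force: 0.0
```

Run:
```python
from h import *
w=np.load('w4.npz');w={k:w[k] for k in w.files};P=cloud(w);z=P[...,2]
print('hub z',z[238:250,256:270].max(),np.median(z[238:250,256:270]),P[244,263], plane(w,[[263,244]],np.median(z[238:250,256:270])))
# table left edge (sander x dir) & pipe straight edges
t=(abs(z-.112)<.003)&(P[...,0]>.35)&(P[...,0]<.68)&(P[...,1]>.05)
pts=[(x,P[t&(abs(P[...,0]-x)<.004)][:,1].max()) for x in np.arange(.36,.6,.01) if (t&(abs(P[...,0]-x)<.004)).sum()>5]
pts=np.array(pts);f=np.polyfit(pts[:,0],pts[:,1],1);print('table edge yaw',np.degrees(np.arctan(f[0])),np.std(np.polyval(f,pts[:,0])-pts[:,1]))
s=sensors.get_state();print(s['tool_pos'],s['tool_rot'])
```

```text
hub z 0.4114607893664033 0.12652207611629837 [0.53501162 0.25989113 0.12675001] [[0.5351175  0.25988282 0.12652208]]
table edge yaw 0.7894416049885964 0.03493150208007796
[0.46605904 0.26416737 0.1405844 ] [3.24246080e-04 4.39243604e-02 9.99034794e-01 1.60761749e-04]
```

carry_out([
  [0, 0.02, -0.5, 0, 60],
  [0, 0, -0.5, 0, 60],
  [0, 0, -0.2, 0, 60],
  [0, 0, 0, 0, 40],
  [0, 0, 0, 0, 10],
])

```text
time: 14.4
tool_pos: [0.4663, 0.2651, 0.0928]
tool_rot: [0.0, 0.044, 0.999, 0.0]
wrist_force: [0.1, -0.1, 0.1]
grip_width: 0.0494
gripper_force: 0.0
```

carry_out([
  [0, 0, 0, 0, 10],
  [0, 0, 0, 0, 10],
  [0, 0, 0, 0, 10],
  [0, 0, 0, 0, 10],
  [0, 0, 0, 0, 10],
])

```text
time: 14.9
tool_pos: [0.466, 0.2648, 0.0923]
tool_rot: [0.0, 0.044, 0.999, -0.0]
wrist_force: [-0.3, -0.4, 2.6]
grip_width: 0.0126
gripper_force: 20.0
```

Run:
```python
from h import *
s=sensors.get_state();print(s['tool_pos'],s['tool_rot'],s['wrist_force'],s['moment'],s['grip_width'],s['gripper_force'])
c=np.array([.537,.2595]);p=s['tool_pos'][:2]-c;print('arm',np.hypot(*p),np.degrees(np.arctan2(p[1],p[0])))
for k in range(1,6):
    t=np.radians(-8.7*k);R2=np.array([[np.cos(t),-np.sin(t)],[np.sin(t),np.cos(t)]]);print(k,((R2@p-p)/.04).round(3))
```

```text
[0.4659646  0.26483844 0.09227992] [ 5.95842001e-05  4.39652748e-02  9.99033058e-01 -2.67752997e-05] [-0.33894333 -0.39784565  2.62878455] [-0.03701836  0.07434653  0.0422961 ] 0.012644597146350793 19.999313950538635
arm 0.07123571245633194 175.70219413849318
1 [0.041 0.267]
2 [0.121 0.525]
3 [0.24  0.768]
4 [0.394 0.99 ]
5 [0.58  1.186]
```

carry_out([
  [0.015, 0.134, 0, -0.54, 10],
  [0.026, 0.133, 0, -0.54, 10],
  [0.035, 0.131, 0, -0.54, 10],
  [0.045, 0.127, 0, -0.54, 10],
  [0.055, 0.124, 0, -0.54, 10],
])

```text
time: 15.4
tool_pos: [0.4732, 0.2908, 0.0923]
tool_rot: [0.0, 0.232, 0.973, -0.0]
wrist_force: [1.2, -2.6, 1.0]
grip_width: 0.0131
gripper_force: 20.0
```

carry_out([
  [0.064, 0.119, 0, -0.54, 10],
  [0.073, 0.114, 0, -0.54, 10],
  [0.081, 0.108, 0, -0.54, 10],
  [0, 0, 0, 0, 10],
  [0, 0, 0, 0, 10],
])

```text
time: 15.9
tool_pos: [0.4822, 0.3046, 0.0923]
tool_rot: [0.0, 0.338, 0.941, 0.0]
wrist_force: [3.1, 0.2, -0.1]
grip_width: 0.0128
gripper_force: 20.0
```

Run:
```python
from h import *
s=sensors.get_state();print(s['tool_pos'],s['tool_rot'],s['wrist_force'],s['moment'],s['grip_width'],s['gripper_force'])
```

```text
[0.48215114 0.30461373 0.09229574] [4.52702476e-04 3.37800652e-01 9.41217444e-01 4.88229637e-04] [ 3.11368195  0.24118978 -0.0674193 ] [ 0.01233872 -0.54885273  0.0164816 ] 0.012802550774353673 19.999494552612305
```

carry_out([
  [0.09, 0.105, 0, -0.57, 10],
  [0.1, 0.1, 0, -0.57, 10],
  [0, 0, 0, 0, 10],
  [0, 0, 0, 0, 10],
  [0, 0, 0, 0, 10],
])

```text
time: 16.4
tool_pos: [0.4899, 0.3127, 0.0923]
tool_rot: [0.001, 0.411, 0.912, 0.001]
wrist_force: [5.3, 0.4, -1.2]
grip_width: 0.0129
gripper_force: 20.0
```

carry_out([
  [0, 0, 0, 0, 20],
  [0, 0, 0, 0, 30],
  [0, 0, 0, 0, 45],
  [0, 0, 0, 0, 60],
  [0, 0, 0, 0, 60],
])

```text
time: 16.9
tool_pos: [0.4891, 0.3126, 0.0921]
tool_rot: [-0.0, 0.412, 0.911, -0.0]
wrist_force: [-0.4, 0.2, -0.4]
grip_width: 0.0476
gripper_force: 0.0
```

carry_out([
  [0, 0, 0.4, 0, 60],
  [0, 0, 0.8, 0, 60],
  [0, 0, 0.8, 0, 60],
  [-0.4, 0, 0.8, 0, 60],
  [-0.4, 0, 0.8, 0, 60],
])

```text
time: 17.4
tool_pos: [0.4568, 0.3125, 0.2372]
tool_rot: [-0.0, 0.413, 0.911, -0.0]
wrist_force: [1.1, 1.0, 0.1]
grip_width: 0.0599
gripper_force: 0.0
```

carry_out([
  [0, 0, 0, 0, 60],
  [0, 0, 0, 0, 60],
  [0, 0, 0, 0, 60],
  [0, 0, 0, 0, 60],
  [0, 0, 0, 0, 60],
])

```text
time: 17.9
tool_pos: [0.4573, 0.3125, 0.2352]
tool_rot: [-0.0, 0.413, 0.911, -0.001]
wrist_force: [-0.1, 0.2, 0.2]
grip_width: 0.0597
gripper_force: 0.0
```

Run:
```python
from h import *
w=get('wrist');save(w,'w5.png')
P=cloud(w);z=P[...,2];h=cv2.cvtColor(w['color'],cv2.COLOR_RGB2HSV)
k=((abs(z-.122)<.003)&(h[...,2]<80)&(np.hypot(P[...,0]-.537,P[...,1]-.2595)>.03)&(np.hypot(P[...,0]-.537,P[...,1]-.2595)<.105)).astype(np.uint8)
n,l,st,c=cv2.connectedComponentsWithStats(k)
for i in range(1,n):
    if st[i,4]>60:
        q=P[l==i];v=cv2.fitLine((q[:,:2]*1000).astype(np.float32),cv2.DIST_L2,0,.01,.01).ravel();print(c[i],st[i,4],'line',v,np.degrees(np.arctan2(v[1],v[0])))
        e=q[:,:2].mean(0)-[.537,.2595];print('dir from pivot',np.degrees(np.arctan2(e[1],e[0])))
t=((abs(z-.112)<.003)&(P[...,0]<.7)&(P[...,0]>.3)&(P[...,1]<.2)&(h[...,1]<60)).astype(np.uint8)
n,l,st,c=cv2.connectedComponentsWithStats(t);i=1+st[1:,4].argmax()
print(cv2.minAreaRect((P[l==i][:,:2]*1000).astype(np.float32)))
# pipe band (rows of points left and right edge by y), grey pixels
g=(z>.05)&(z<.084)&(P[...,0]>.48)&(P[...,0]<.62)&(h[...,1]<60)&(P[...,1]>.31)&(P[...,1]<.43)
q=P[g];print(len(q))
b=get('side');a=get('scene')
for d in(b,a):
    P=cloud(d);z=P[...,2];h=cv2.cvtColor(d['color'],cv2.COLOR_RGB2HSV);r=np.hypot(P[...,0]-.537,P[...,1]-.2595)
    q=P[(abs(z-.122)<.005)&(h[...,2]<70)&(r>.03)&(r<.108)]
    if len(q)>15: v=cv2.fitLine((q[:,:2]*1000).astype(np.float32),cv2.DIST_L2,0,.01,.01).ravel();print(d['n'],len(q),np.degrees(np.arctan2(v[1],v[0])))
save(b,'b5.png')
```

```text
[278.29334583 210.36551078] 1067 line [  0.6644621   -0.74732196 491.81586    310.6952    ] -48.35893
dir from pivot 131.43116383092334
((529.3602905273438, 148.2466583251953), (93.5197982788086, 48.44480514526367), 42.310516357421875)
5575
side 72 -49.051437
scene 111 -48.155544
```

View pics/w5.png

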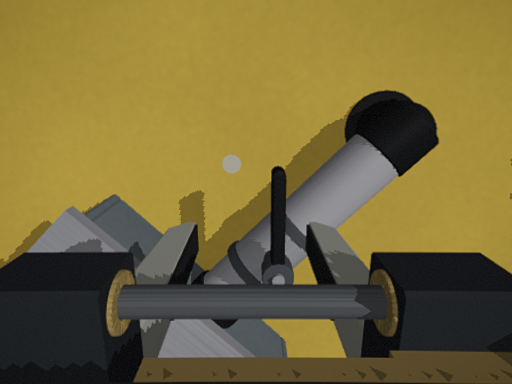

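The wrist view shows the lever from the hub at (278,272) to its end at (278,170), about 131.6° against the 131.3° target. Last check of the drums, then I hand in.

Run:
```python
from h import *
from m1f import circ
d=get('side');P=cloud(d);z=P[...,2]
for n,c,r in(('thick',(.5025,.021),.025),('med',(.524,-.2856),.019),('thin',(.429,-.285),.013)):
    q=P[np.hypot(P[...,0]-c[0],P[...,1]-c[1])<.05];t=q[q[:,2]>.13]
    print(n,'top',np.percentile(t[:,2],99).round(4),[circ(t[(t[:,2]>a)&(t[:,2]<a+.03)][:,:2],r).round(4) for a in(.14,.17)])
s=sensors.get_state();print(s['time'],s['qd'].round(4),order.close_job())
```

```text
thick top 0.2472 [array([0.5025, 0.021 ]), array([0.5028, 0.021 ])]
med top 0.2207 [array([ 0.524 , -0.2862]), array([ 0.524 , -0.2862])]
thin top 0.2206 [array([ 0.4288, -0.2855]), array([ 0.429 , -0.2856])]
the job is handed in; nothing more can be done
18.1 [ 0.0004 -0.004  -0.0022  0.0004  0.0018  0.0003] None
```

The job is handed in at 18.1 s: the thick drum was lowered in and sits fully home on the spindle nose over both dogs, the damper lever measures within about 0.5° of half open, and the other two drums still stand in the rack.

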